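# Free the spring catch of the mate caddy with a dowel

### The job

The bamboo mate caddy's sliding lid is held by a spring bolt that has snapped up into the small hole in the lid from inside. Take the dowel from its rest, gently push the bolt back down through that hole from outside and, with it held down, slide the lid open to its stop with the dowel; then stand the dowel back in its rest and leave everything else where it is.

Things in the scene. Friction and masses are not known exactly. Their poses are not given: they have to be found in the camera images.
- caddy: Open bamboo box, fixed, 220 x 140 x 88 mm high; origin: centre of its underside, x along its length. A slide-top cassette (lid 220 x 116 x 10 mm between rails 3 mm higher, hole, bolt) sits on it, put on by hand: all of it together can lie up to 14 mm off either way along the caddy's x and 0 to 10 mm high (never off in y, never turned); the box's pose does not show this.
- catch_mark (a point): A point fixed to the box, 48 mm from its centre along its +x and 100 mm up (the lowest height of the lid's top face), axes as the caddy. The hole, round, 16 mm wide, right through the lid, lies between 4 and 32 mm from here towards the caddy's -x (on that line), 0 to 10 mm higher: look or feel for it. The lid around it is flat and hard; the bolt gives.
- lid (a joint): Travel of the lid along the caddy's -x (about towards the robot), out over the front wall, in m: 0 shut, 0.060 at its open stop. Friction about 2 to 5 N; it stays where left. With the bolt up it moves 2 mm at most. No handle: the dowel standing in its hole draws it along. No more than 35 N from the dowel on the lid (touch down at 15 mm/s or less).
- bolt (a joint): Downward travel of the bolt in m: 0 up, 0.010 on its hard bottom. Steel pin 12 mm thick; up, its flat top is 5 mm below the lid's top face. 4 N to start, 0.4 N more per mm. From 5 mm down it clears the lid's underside and the lid can slide (6 to 9 mm is best); then the lid keeps it down. Towards -x the dowel's way is clear to 16 mm under the lid. No more than 35 N on it.
- dowel: Round bamboo dowel, 12 mm thick, 150 mm long, 20 g, with a slightly chamfered foot, standing upright in its rest. Origin at the centre of its foot, z along it.
- rest: Dark wooden block fixed to the ledge, 70 x 70 x 45 mm, origin at the centre of its underside, with one round bore 18 mm wide from the top, 37 mm deep, in the centre.
- rest_floor (a point): Centre of the bore's floor in the rest, 8 mm above the ledge: the dowel's foot belongs here.
- gourd: Brown calabash gourd, 86 mm wide, 98 mm high, on the top level of the round bamboo stand. Leave alone.
- jar: Glass jar with steel lid, 70 mm wide, 85 mm high, on the lowest level of the stand. Leave alone.
- saucer: White saucer, 110 mm wide, on the lowest level of the stand. Leave alone.
- bombilla: Steel bombilla, 190 mm long, lying on the middle level of the stand. Leave alone.
- brush: Small brush, 150 mm long, lying on the middle level of the stand. Leave alone.
- mug: Blue ceramic mug, 76 mm wide, 85 mm high, on the ledge. Leave alone.
- thermos: Steel thermos bottle, 84 mm wide, 210 mm high, on the ledge. Leave alone.
- spoon: Metal spoon lying on the ledge. Leave alone.
Mind the look-alikes: they are no part of the job. Several things have the shape of the rest; the one meant has the colours described above.

How it is judged:
By the outcome, as a careful person would: the job done as asked, in the order asked, and still so for the second after the job is handed in, with the robot touching nothing.
It also fails if it takes over 72 s, if anything falls off the work surface, if the arm or the gripper's body presses on something with over 40 N, if the wrist force passes 120 N, or if a joint passes its speed limit or range.

### The arm

A 7-joint arm with a two-finger parallel gripper is mounted at the origin on the work surface. World frame = base frame: x ahead of the robot, y to its left, z up, the work surface at z = 0. Lengths are in m, angles in rad, forces in N, time in s.
With the tool pointing down it reaches from about 0.425 to 0.8 m from the base axis. Payload 8.3 kg.
Tool frame: the origin (TCP) lies between the finger pads; the fingertips stand 22 mm ahead of it and the grasp point (between the pads) lies 3 mm ahead of it; x points along the fingers, y is the direction in which the jaws open and shut, and the axes are right-handed (so a half turn about x gives the same grasp; the last joint's range is limited). The gripper opens to 85 mm and grips with 20 to 120 N. Pads are 22 mm wide; open, the fingers measure 114 mm over their backs; the gripper's body (76 mm by 85 mm) begins 54 mm behind the grasp point. The pads swing forward as they close: fully open they stand 13 mm farther back than shut.
Start: joints at [-1.217, 0.383, 0.016, 1.37, -0.006, 1.388, -0.046], TCP at [0.253, 0.571, 0.253] pointing down, gripper open.
Joint ranges: [-2.95, 2.95], [-0.25, 2.06], [-1.52, 1.56], [0.18, 2.33], [-1.44, 4.58], [0.02, 2.06], [-3.01, 3.01]. Speed limits (rad/s): [2.39, 2.39, 3.01, 3.01, 3.14, 3.14, 3.14].

### API

Orientations are given as a rotation vector (axis times angle).
In Python, from cell import monitor, cams, ticket gives the robot as it stands.
- The arm moves only by the tool arm_command, never from a script. Its argument "series" is a list of rows, each a list of 2 entries, a list of its own where there are three numbers: the shift along the tool's x, y, z in m, then the turn about the tool's x in units of 5 degrees (1.0 is 5 degrees). In form: [[[x, y, z], turn], ...]. A call has 1 to 20 rows; each row shifts and turns the commanded pose from where the row before left it, along the tool's axes as they then stand; what a row does not reach is not made up. A row lasts 1/12 s, in which the tool goes at most 41.7 mm and 7.16 degrees, less where a joint would pass 70% of its speed; a pose out of reach is approached as far as the arm can. A call is refused whole if a number of a shift passes 0.0417 or a number of a turn 1, either way. A call with a gripper value outside its range is refused whole. "gripper" is the closure in counts, from 0 (fully open) to 255 (shut), set as the call begins (left out, the last holds). The fingers move at their own pace and stop on an object; the grip force is fixed at half the most. Time passes only in rows, so rows that do not move let the fingers close. It gives the time, the measured TCP pose, the force and the opening at its end, in the units of the state.
- monitor.get_state(): the state, without advancing time (a new reading comes with each control period).
- cams.grab_frame(name): name is "side" or "top" or "wrist"; returns the picture (384x512x3 uint8, blue, green, red); there is no depth.
- cams.calibration(name): a dict with "fx", "fy", "cx", "cy" (pixels), "R" (3x3) and "t" (3): a world point X has camera coordinates R X + t. Camera axes: x right, y down, z forward; pixel columns grow to the right and rows downward; lengths in m; the calibration is good to about 2 mm. A picture is of the moment at which its call begins: read the wrist's pose just before it. calibration takes no time and is no camera call; for the wrist camera it gives the pose at the moment of the call.
- ticket.close_job(): hands the job in, once; it reports no verdict.
The state is a dict: "clock": time; "joint_pos": joint angles; "qd": joint speeds; "tau": joint torques, N m; "eef_pos": TCP position; "orientation": TCP orientation; "wrist_force": force on the tool from outside, world axes, zero at the start; "torque": the same for the moment, N m; "gripper_width": finger opening in m.
Only numpy, scipy, OpenCV 4.12 (cv2) and the standard library are available. Lean on these libraries where they do the work, as an engineer would, in place of code of your own. Each camera call takes 0.05 s, during which the arm holds its last target. There are 200 camera calls.

## Working session

There is one attempt and no reset: what is moved stays moved. The work goes in short steps, Python scripts to look and compute and a tool call to move; the robot and the scene stay as the last step left them, time stands still between calls to the robot, and variables do not carry over. Pictures are saved under pics/ and viewed, about 8 in all and at most 12, crops included, and the job is handed in when it is done.

Besides the shell and the picture viewer there is one more tool, called by a JSON object that holds its "api" and its "payload". arm_command: Moves the arm, as the interface text tells. Its arguments: {"type":"object","properties":{"series":{"type":"array"},"gripper":{"type":"number"}},"required":["series"]}

```bash
mkdir -p pics; ls; python3 - <<'E'
from cell import monitor,cams
import cv2,numpy as np
np.set_printoptions(precision=4,suppress=True)
for n in ("side","top","wrist"):
    c=cams.calibration(n); im=cams.grab_frame(n); cv2.imwrite(f"pics/{n}0.png",im)
    print(n,c["fx"],c["cx"],c["cy"],"pos",-np.array(c["R"]).T@np.array(c["t"]),"\n",np.array(c["R"]))
a=[cv2.imread(f"pics/{n}0.png") for n in ("side","top")]
print(monitor.get_state())
E
```

```text
pics
side 496.5157140380959 256.0754596116124 183.2546973819226 pos [-0.0123 -1.2077  1.4185] 
 [[ 0.8943 -0.4473 -0.0067]
 [-0.3216 -0.6324 -0.7047]
 [ 0.311   0.6324 -0.7095]]
top 379.7780642353033 258.34023473308025 187.06550287725858 pos [ 0.3742 -0.0717  1.5355] 
 [[ 0.0189 -0.9998  0.0104]
 [-0.9928 -0.02   -0.118 ]
 [ 0.1182 -0.0081 -0.993 ]]
wrist 273.18029337032004 253.70358660551102 191.9565258319453 pos [0.1783 0.6039 0.372 ] 
 [[ 0.4053  0.9142 -0.001 ]
 [ 0.8673 -0.3841  0.3165]
 [ 0.2889 -0.1291 -0.9486]]
{'clock': 0.15, 'joint_pos': array([-1.2169,  0.3841,  0.0164,  1.3709, -0.0063,  1.3882, -0.0465]), 'qd': array([-0.0013, -0.002 , -0.    , -0.0045, -0.0008,  0.0017, -0.0003]), 'tau': array([  0.0014, -62.8153,   0.8454, -37.2167,   0.0167,   0.0108,
         0.    ]), 'eef_pos': array([0.2529, 0.5712, 0.2525]), 'orientation': array([ 0.3257,  1.5463, -0.3281]), 'wrist_force': array([ 0.7249, -0.0243,  0.4477]), 'torque': array([ 0.0094,  0.0147, -0.0055]), 'gripper_width': 0.08528874105479058}
```

View pics/top0.png

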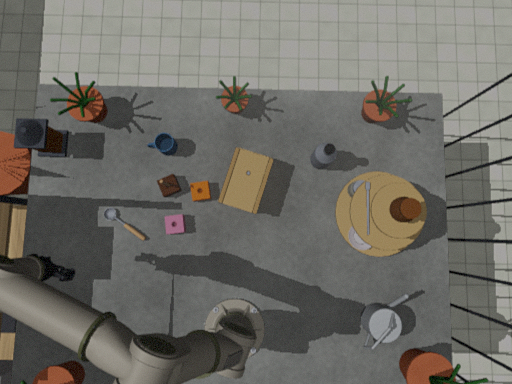

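View pics/side0.png

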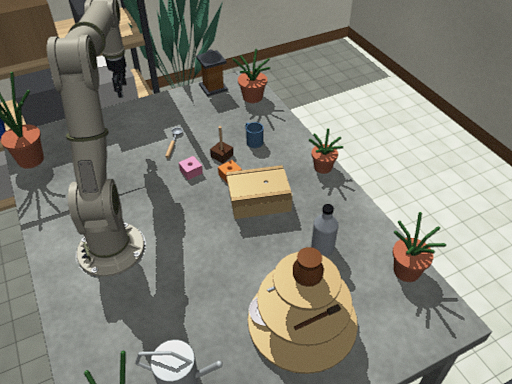

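Candidates for the rest, in the top view: dark brown block (169,186) with the dowel standing in it, orange block (200,190) and pink block (175,224). The dark one with the dowel fits "dark wooden". I'll confirm it in an enlarged crop, together with the caddy.

```bash
python3 - <<'E'
import cv2,numpy as np
t=cv2.imread("pics/top0.png")[140:220,150:280]; s=cv2.imread("pics/side0.png")[120:220,180:310]
t=cv2.resize(t,None,fx=6,fy=6,interpolation=cv2.INTER_CUBIC)
s=cv2.resize(s,None,fx=6,fy=6,interpolation=cv2.INTER_CUBIC)
cv2.imwrite("pics/tc.png",t);cv2.imwrite("pics/sc.png",s)
E
```

```text
(no output)
```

View pics/tc.png

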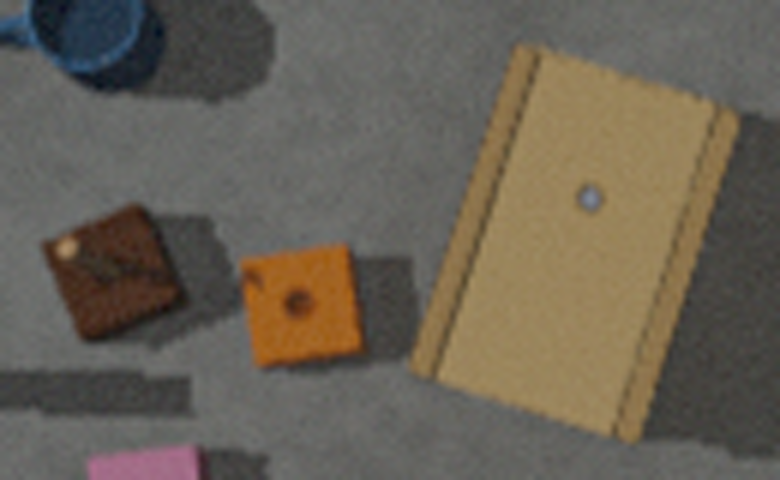

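View pics/sc.png

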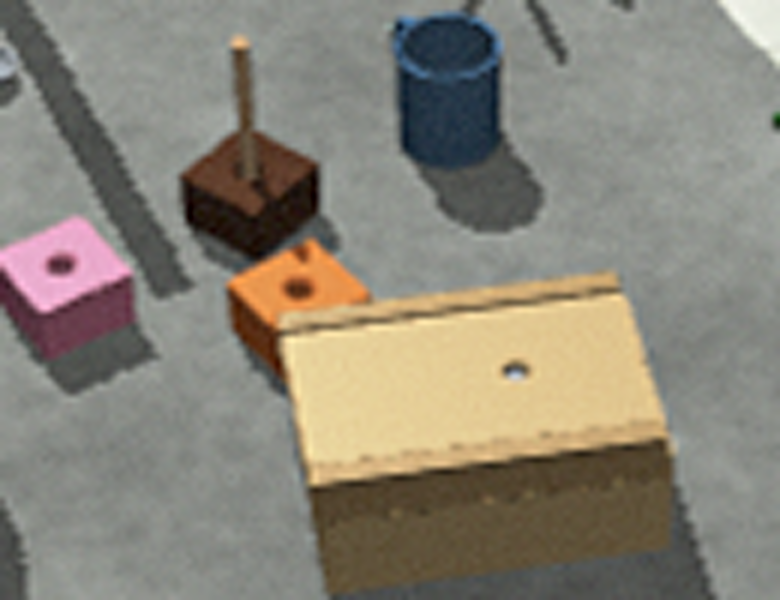

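The dark brown block at top-crop (112,272) and side-crop (250,195) holds the dowel, so it is the rest. The hole, with grey bolt, is at top (590,199) and side (516,371). The dowel top is at top (67,249) and side (240,43).

```bash
cat > h.py <<'E'
from cell import monitor,cams
import numpy as np,cv2
from scipy.spatial.transform import Rotation as Ro
np.set_printoptions(precision=4,suppress=True)
def P(c): return np.c_[np.array(c["R"]),np.array(c["t"])]
def nrm(c,p): return np.array([(p[0]-c["cx"])/c["fx"],(p[1]-c["cy"])/c["fy"]])
def proj(c,X):
    v=np.array(c["R"])@X+np.array(c["t"]); return np.array([c["fx"]*v[0]/v[2]+c["cx"],c["fy"]*v[1]/v[2]+c["cy"]])
def tri(ca,pa,cb,pb):
    X=cv2.triangulatePoints(P(ca),P(cb),nrm(ca,pa),nrm(cb,pb)).ravel(); return X[:3]/X[3]
def plane(c,p,z):
    R=np.array(c["R"]);o=-R.T@np.array(c["t"]);d=R.T@np.r_[nrm(c,p),1]; return o+d*(z-o[2])/d[2]
E
python3 - <<'E'
from h import *
T=cams.calibration("top");S=cams.calibration("side")
t=lambda x,y:((x+.5)/6-.5+150,(y+.5)/6-.5+140)
s=lambda x,y:((x+.5)/6-.5+180,(y+.5)/6-.5+120)
for n,a,b in [("doweltop",(67,249),(240,43)),("hole",(590,199),(516,371)),("c1",(521,45),(617,277)),("c2",(738,112),(670,440)),("c3",(632,440),(313,485)),("c4",(415,370),(282,320))]:
    X=tri(T,t(*a),S,s(*b)); print(n,X,proj(T,X)-t(*a))
cs=[plane(T,t(*a),.105+.003) for a in[(521,45),(738,112),(632,440),(415,370)]]
print(cs, np.linalg.norm(np.diff(cs,axis=0),axis=1))
print("hole z .100/.110",plane(T,t(590,199),.1),plane(T,t(590,199),.11),plane(S,s(516,371),.1),plane(S,s(516,371),.11))
r=[plane(T,t(*a),.045) for a in[(140,205),(186,300),(90,340),(43,243)]];print(r,np.mean(r,0))
r=[plane(S,s(*a),.045) for a in[(255,128),(320,168),(257,215),(182,180)]];print(r,np.mean(r,0))
print("dtop T",plane(T,t(67,249),.158),"S",plane(S,s(240,43),.158))
print(Ro.from_rotvec(monitor.get_state()["orientation"]).as_matrix())
w=cams.calibration("wrist");Rt=Ro.from_rotvec(monitor.get_state()["orientation"]).as_matrix()
print("cam in tool",Rt.T@(-np.array(w["R"]).T@np.array(w["t"])-monitor.get_state()["eef_pos"]),"\n",Rt.T@np.array(w["R"]).T)
E
```

```text
doweltop [0.5538 0.2743 0.1547] [ 0.0395 -0.1073]
hole [ 0.5995 -0.0429  0.1035] [ 0.0642 -0.1708]
c1 [0.6976 0.0037 0.1034] [-0.0029  0.0078]
c2 [ 0.6577 -0.1362  0.1007] [ 0.0212 -0.0557]
c3 [ 0.4468 -0.0726  0.1022] [ 0.0378 -0.1024]
c4 [0.4881 0.0648 0.104 ] [ 0.0407 -0.1104]
[array([0.6966, 0.0035, 0.108 ]), array([ 0.6561, -0.1357,  0.108 ]), array([ 0.4461, -0.0724,  0.108 ]), array([0.4873, 0.0646, 0.108 ])] [0.145  0.2193 0.1431]
hole z .100/.110 [ 0.5993 -0.0426  0.1   ] [ 0.5978 -0.0428  0.11  ] [ 0.6018 -0.0399  0.1   ] [ 0.5971 -0.0488  0.11  ]
[array([0.5979, 0.2553, 0.045 ]), array([0.5354, 0.2223, 0.045 ]), array([0.5078, 0.2839, 0.045 ]), array([0.5713, 0.3178, 0.045 ])] [0.5531 0.2698 0.045 ]
[array([0.5744, 0.3098, 0.045 ]), array([0.5975, 0.2496, 0.045 ]), array([0.5383, 0.2246, 0.045 ]), array([0.5064, 0.2818, 0.045 ])] [0.5541 0.2665 0.045 ]
dtop T [0.553  0.2735 0.158 ] S [0.5527 0.2703 0.158 ]
[[-0.0006  0.4048  0.9144]
 [-0.0014  0.9144 -0.4048]
 [-1.     -0.0015  0.    ]]
cam in tool [-0.1197 -0.0004 -0.0815] 
 [[-0.0007 -0.3164  0.9486]
 [ 1.     -0.0007  0.0005]
 [ 0.0005  0.9486  0.3165]]
```

{"api": "arm_command", "payload": {"series": [[[0,0,0],1],[[0,0,0],1],[[0,0,0],1],[[0,0,0],1],[[0,0,0],1],[[0,0,0],1],[[0,0,0],1],[[0,0,0],1],[[0,0,0],1],[[0,0,0],1],[[0,0,0],1],[[0,0,0],1],[[0,0,0],1],[[0,0,0],1],[[0,0,0],1],[[0,0,0],1],[[0,0,0],0.5],[[0,0,0],0]]}}

```text
clock: 1.65
eef_pos: [0.2528, 0.5714, 0.2528]
orientation: [1.417, 1.059, -1.419]
wrist_force: [0.0, -0.4, -0.6]
gripper_width: 0.0853
```

{"api": "arm_command", "payload": {"series": [[[0,0.01,0.005],0],[[0,0.0187,0.0101],0],[[0,0.0187,0.0101],0],[[0,0.0187,0.0101],0],[[0,0.0187,0.0101],0],[[0,0.0187,0.0101],0],[[0,0.0187,0.0101],0],[[0,0.0187,0.0101],0],[[0,0.0187,0.0101],0],[[0,0.0187,0.0101],0],[[0,0.0187,0.0101],0],[[0,0.0187,0.0101],0],[[0,0.0187,0.0101],0],[[0,0.0187,0.0101],0],[[0,0.0187,0.0101],0],[[0,0.0187,0.0101],0],[[0,0.0187,0.0101],0],[[0,0.0187,0.0101],0],[[0,0.0187,0.0101],0],[[0,0.0187,0.0101],0]]}}

```text
clock: 3.32
eef_pos: [0.5488, 0.2777, 0.2532]
orientation: [1.415, 1.061, -1.416]
wrist_force: [1.4, 1.2, 0.4]
gripper_width: 0.0856
```

{"api": "arm_command", "payload": {"series": [[[0,0.0087,0.0051],0],[[0,0,0],0],[[0,0,0],0]]}}

```text
clock: 3.57
eef_pos: [0.5547, 0.2719, 0.2532]
orientation: [1.417, 1.06, -1.417]
wrist_force: [-0.3, 0.4, 0.5]
gripper_width: 0.0853
```

```bash
python3 - <<'E'
from h import *
s=monitor.get_state();print(s["clock"],s["eef_pos"],s["wrist_force"]);print(Ro.from_rotvec(s["orientation"]).as_matrix())
c=cams.calibration("wrist");im=cams.grab_frame("wrist");cv2.imwrite("pics/w1.png",im)
for X in [(.5535,.271,.158),(.5535,.271,.045)]:print(proj(c,np.array(X)))
np.savez("w1.npz",**{k:np.array(v) for k,v in c.items()})
E
```

```text
3.5667 [0.5547 0.2719 0.2532] [-0.2606  0.3829  0.5212]
[[-0.0005  0.9593 -0.2824]
 [ 0.0001 -0.2824 -0.9593]
 [-1.     -0.0005  0.0001]]
[252.8378 204.0638]
[253.1809 171.2586]
```

View pics/w1.png

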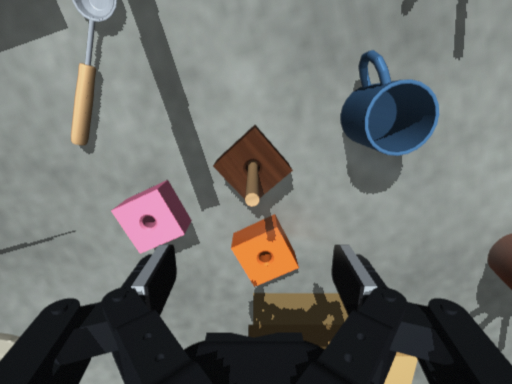

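The wrist view shows the dowel top at about (253,200), in the dark block at (253,165), between the open fingers. That is about 2 mm off my estimate, so I'll shift by that and descend.

{"api": "arm_command", "payload": {"series": [[[0.007,-0.0005,-0.001],0],[[0.014,-0.0005,-0.001],0],[[0.014,0,0],0],[[0.014,0,0],0],[[0.014,0,0],0],[[0.014,0,0],0],[[0.014,0,0],0],[[0.014,0,0],0],[[0.014,0,0],0],[[0.009,0,0],0],[[0.005,0,0],0],[[0,0,0],0],[[0,0,0],0]]}}

```text
clock: 4.7
eef_pos: [0.5543, 0.275, 0.1205]
orientation: [1.416, 1.061, -1.416]
wrist_force: [-0.2, 0.9, -0.1]
gripper_width: 0.0854
```

{"api": "arm_command", "payload": {"series": [[[0,0,0],0],[[0,0,0],0],[[0,0,0],0],[[0,0,0],0],[[0,0,0],0],[[0,0,0],0],[[0,0,0],0],[[0,0,0],0],[[0,0,0],0],[[0,0,0],0],[[0,0,0],0],[[0,0,0],0]], "gripper": 255}}

```text
clock: 5.7
eef_pos: [0.5545, 0.2746, 0.1205]
orientation: [1.417, 1.06, -1.416]
wrist_force: [-1.3, -0.6, 4.3]
gripper_width: 0.0107
```

```bash
python3 - <<'E'
from h import *
s=monitor.get_state();print(s["clock"],s["eef_pos"],s["wrist_force"],s["torque"],s["gripper_width"])
im=cams.grab_frame("wrist");cv2.imwrite("pics/w2.png",im)
E
```

```text
5.7 [0.5545 0.2746 0.1205] [-1.2994 -0.6389  4.252 ] [-0.027   0.4789 -0.02  ] 0.010657218456472741
```

View pics/w2.png

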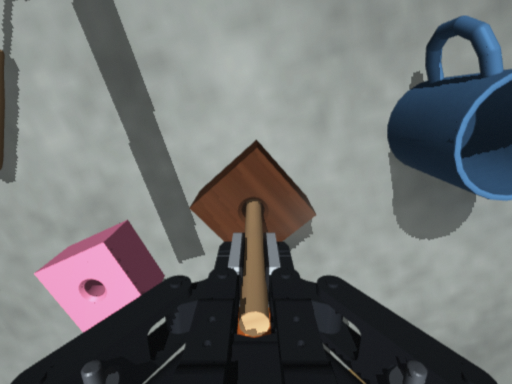

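The dowel is gripped centrally (opening 10.7 mm), its foot in the bore at (253,205). Next: lift and carry it over the hole.

{"api": "arm_command", "payload": {"series": [[[-0.004,0,0],0],[[-0.009,0,0],0],[[-0.012,0,0],0],[[-0.012,0,0],0],[[-0.012,0,0],0],[[-0.012,0,0],0],[[-0.012,0,0],0],[[-0.012,0,0],0],[[-0.012,0,0],0],[[-0.012,0,0],0],[[-0.012,0,0],0],[[-0.012,0,0],0],[[-0.008,0,0],0],[[-0.004,0,0],0],[[0,0,0],0]]}}

```text
clock: 7.0
eef_pos: [0.5548, 0.2746, 0.2664]
orientation: [1.418, 1.06, -1.415]
wrist_force: [0.3, -0.2, 0.1]
gripper_width: 0.0105
```

{"api": "arm_command", "payload": {"series": [[[0,0.004,0.0092],0],[[0,0.0083,0.0183],0],[[0,0.0083,0.0183],0],[[0,0.0083,0.0183],0],[[0,0.0083,0.0183],0],[[0,0.0083,0.0183],0],[[0,0.0083,0.0183],0],[[0,0.0083,0.0183],0],[[0,0.0083,0.0183],0],[[0,0.0083,0.0183],0],[[0,0.0083,0.0183],0],[[0,0.0083,0.0183],0],[[0,0.0083,0.0183],0],[[0,0.0083,0.0183],0],[[0,0.0083,0.0183],0],[[0,0.0083,0.0183],0],[[0,0.004,0.0092],0],[[0,0,0],0],[[0,0,0],0],[[0,0,0],0]]}}

```text
clock: 8.67
eef_pos: [0.5989, -0.0424, 0.2648]
orientation: [1.416, 1.062, -1.416]
wrist_force: [-0.1, 0.7, -0.7]
gripper_width: 0.0102
```

```bash
python3 - <<'E'
from h import *
s=monitor.get_state();print(s["clock"],s["eef_pos"],s["wrist_force"],s["torque"],s["gripper_width"])
c=cams.calibration("wrist");im=cams.grab_frame("wrist");cv2.imwrite("pics/w3f.png",im)
np.savez("w3.npz",**{k:np.array(v) for k,v in c.items()})
for X in [(.5995,-.0429,.1035),(.5995,-.0429,.108),tuple(s["eef_pos"]-[0,0,.1125])]:print(proj(c,np.array(X)))
cv2.imwrite("pics/w3.png",cv2.resize(im[90:290,160:350],None,fx=3,fy=3,interpolation=cv2.INTER_CUBIC))
E
```

```text
8.6667 [ 0.5989 -0.0424  0.2648] [-0.0725  0.7198 -0.7016] [-0.0206  0.0086  0.0604] 0.010196419765401818
[254.7143 181.2191]
[254.7243 182.4061]
[253.9911 195.975 ]
```

View pics/w3.png

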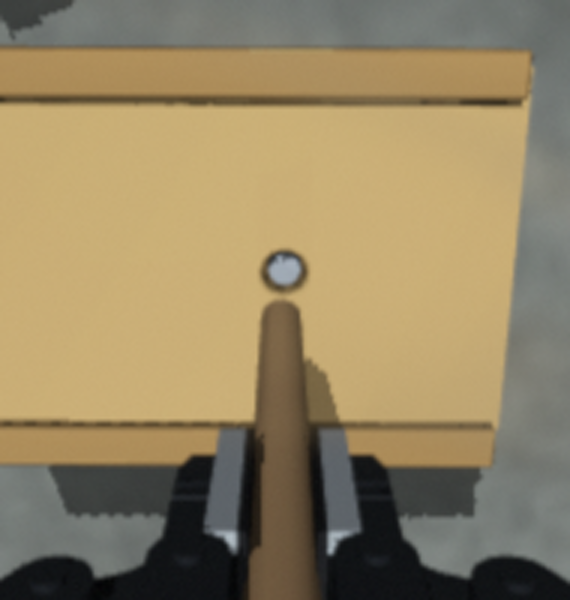

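```bash
python3 - <<'E'
from h import *
s=monitor.get_state();R=Ro.from_rotvec(s["orientation"]).as_matrix()
c=dict(np.load("w3.npz"));T=cams.calibration("top");S=cams.calibration("side")
h=(254.5,179.8)
for z in(.1,.105,.11):
    X=plane(c,h,z);print(z,X,R.T@(X-s["eef_pos"]))
t=((590.5)/6-.5+150,(199.5)/6-.5+140); q=((516.5)/6-.5+180,(371.5)/6-.5+120)
print(tri(c,h,T,t),tri(c,h,S,q))
# lid plane height from rail edges along image column 240: rail outer edges (top, +3) 140 mm apart
for z in(.100,.105,.11):
  a=plane(c,(254.5,(46.5)/3-.5+90),z+.003);b=plane(c,(254.5,(466)/3-.5+90),z+.003)
  d=plane(c,(254.5,(102.5)/3-.5+90),z);e=plane(c,(254.5,(424)/3-.5+90),z+.003)
  print(z,np.linalg.norm((a-b)[:2]),R.T@(a-s["eef_pos"]),R.T@(b-s["eef_pos"]),np.linalg.norm((d-e)[:2]))
E
```

```text
0.1 [ 0.5994 -0.0423  0.1   ] [0.1649 0.0007 0.0002]
0.105 [ 0.5998 -0.0409  0.105 ] [ 0.1599  0.0007 -0.0013]
0.11 [ 0.6002 -0.0395  0.11  ] [ 0.1549  0.0007 -0.0027]
[ 0.5994 -0.0425  0.0991] [ 0.6001 -0.0419  0.1024]
0.1 0.1546852950322277 [ 0.162   0.0007 -0.077 ] [0.1619 0.0007 0.0777] 0.11864251320388486
0.105 0.15193832139982685 [ 0.157   0.0007 -0.077 ] [0.1569 0.0006 0.0749] 0.11653154840580987
0.11 0.14919134776742604 [ 0.152   0.0007 -0.0771] [0.1519 0.0006 0.0721] 0.11442058360779979
```

The hole is at crop (284,270). The foot's far edge is at (281,301), about 1 mm off laterally. I'll lower the foot to just above the lid and look again.

{"api": "arm_command", "payload": {"series": [[[0.003,0.0005,-0.001],0],[[0.005,0,0],0],[[0.006,0,0],0],[[0.006,0,0],0],[[0.006,0,0],0],[[0.005,0,0],0],[[0.003,0,0],0],[[0.002,0,0],0],[[0,0,0],0],[[0,0,0],0]]}}

```text
clock: 9.55
eef_pos: [0.5998, -0.0432, 0.2293]
orientation: [1.417, 1.06, -1.417]
wrist_force: [-0.5, 0.7, 0.7]
gripper_width: 0.0103
```

```bash
python3 - <<'E'
from h import *
s=monitor.get_state();print(s["clock"],s["eef_pos"],s["wrist_force"],s["torque"],s["gripper_width"])
c=cams.calibration("wrist");im=cams.grab_frame("wrist");cv2.imwrite("pics/w4f.png",im)
np.savez("w4.npz",**{k:np.array(v) for k,v in c.items()})
R=Ro.from_rotvec(s["orientation"]).as_matrix()
for z in (.1125,):print(proj(c,s["eef_pos"]+R@[z,0,0]))
cv2.imwrite("pics/w4.png",cv2.resize(im[150:230,210:300],None,fx=7,fy=7,interpolation=cv2.INTER_CUBIC))
E
```

```text
9.55 [ 0.5998 -0.0432  0.2293] [-0.4914  0.7082  0.654 ] [ 0.0462 -0.017   0.01  ] 0.01029691432322665
[253.8573 195.8702]
```

View pics/w4.png

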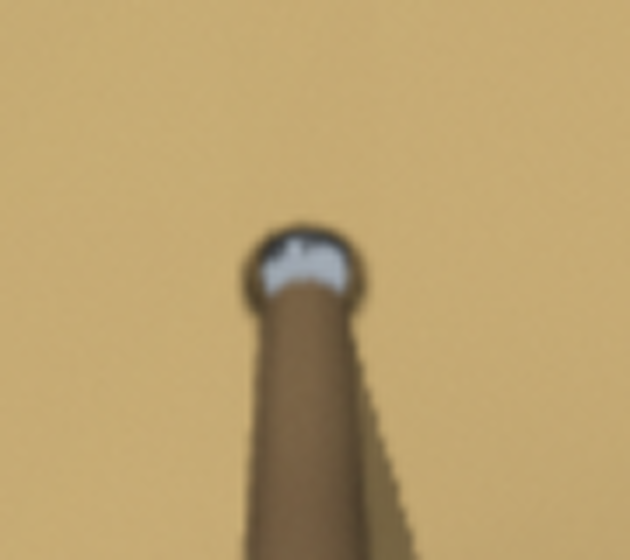

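Hole centre is about (306,280) and the foot centre about (308,320) in the crop. Laterally they line up. Along tool z, about 1.5 mm is needed for a lid height near 0.103. I'll descend slowly, feeling for contact.

{"api": "arm_command", "payload": {"series": [[[0.001,0,-0.0008],0],[[0.001,0,-0.0007],0],[[0.001,0,0],0],[[0.001,0,0],0],[[0.001,0,0],0],[[0.001,0,0],0],[[0.0005,0,0],0],[[0,0,0],0]]}}

```text
clock: 10.27
eef_pos: [0.6001, -0.0417, 0.2226]
orientation: [1.416, 1.06, -1.417]
wrist_force: [0.2, -0.6, -1.4]
gripper_width: 0.0103
```

{"api": "arm_command", "payload": {"series": [[[0.0008,0,0],0],[[0.0008,0,0],0],[[0.0004,0,0],0],[[0,0,0],0]]}}

```text
clock: 10.6
eef_pos: [0.6001, -0.0417, 0.2206]
orientation: [1.416, 1.06, -1.417]
wrist_force: [0.1, -0.2, -0.1]
gripper_width: 0.0104
```

{"api": "arm_command", "payload": {"series": [[[0.0008,0,0],0],[[0.0008,0,0],0],[[0.0004,0,0],0],[[0,0,0],0]]}}

```text
clock: 10.93
eef_pos: [0.6001, -0.0417, 0.2186]
orientation: [1.416, 1.06, -1.417]
wrist_force: [1.2, 0.1, -0.3]
gripper_width: 0.0105
```

{"api": "arm_command", "payload": {"series": [[[0.0008,0,0],0],[[0.0008,0,0],0],[[0.0004,0,0],0],[[0,0,0],0]]}}

```text
clock: 11.27
eef_pos: [0.6001, -0.0416, 0.2166]
orientation: [1.416, 1.06, -1.417]
wrist_force: [0.2, 0.6, -0.4]
gripper_width: 0.0102
```

{"api": "arm_command", "payload": {"series": [[[0.0008,0,0],0],[[0.0008,0,0],0],[[0.0004,0,0],0],[[0,0,0],0]]}}

```text
clock: 11.6
eef_pos: [0.6001, -0.0417, 0.2146]
orientation: [1.416, 1.06, -1.417]
wrist_force: [-1.0, 0.7, -0.7]
gripper_width: 0.0106
```

{"api": "arm_command", "payload": {"series": [[[0.0008,0,0],0],[[0.0008,0,0],0],[[0.0004,0,0],0],[[0,0,0],0]]}}

```text
clock: 11.93
eef_pos: [0.6003, -0.0417, 0.2131]
orientation: [1.417, 1.06, -1.416]
wrist_force: [-0.8, -0.0, 3.6]
gripper_width: 0.011
```

{"api": "arm_command", "payload": {"series": [[[0.0005,0,0],0],[[0.0005,0,0],0],[[0,0,0],0]]}}

```text
clock: 12.18
eef_pos: [0.6003, -0.0417, 0.2119]
orientation: [1.417, 1.06, -1.416]
wrist_force: [-0.7, -1.0, 4.0]
gripper_width: 0.0107
```

```bash
python3 - <<'E'
from h import *
s=monitor.get_state();print(s["clock"],s["eef_pos"],s["wrist_force"],s["torque"],s["gripper_width"])
c=cams.calibration("wrist");im=cams.grab_frame("wrist");cv2.imwrite("pics/w5f.png",im)
np.savez("w5.npz",**{k:np.array(v) for k,v in c.items()})
cv2.imwrite("pics/w5.png",cv2.resize(im[150:230,210:300],None,fx=7,fy=7,interpolation=cv2.INTER_CUBIC))
E
```

```text
12.1833 [ 0.6003 -0.0417  0.2119] [-0.6997 -1.0479  4.0404] [0.0399 0.1899 0.0206] 0.010707763934997446
```

View pics/w5.png

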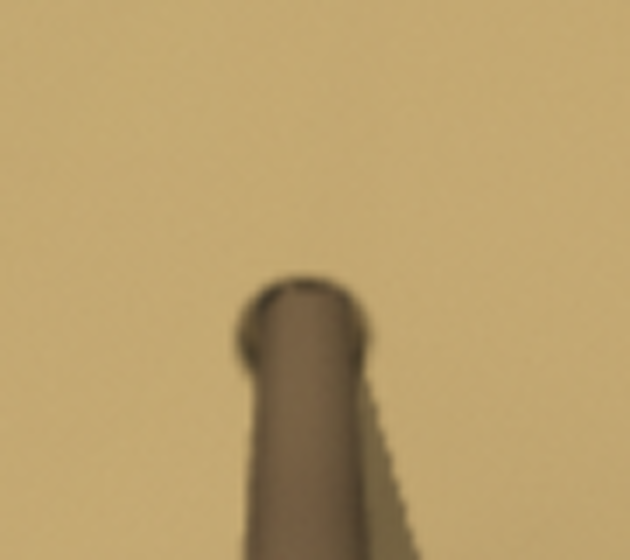

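The dowel is in the hole on the bolt: 4 N and yielding. I'll press about 6 mm more.

{"api": "arm_command", "payload": {"series": [[[0.0007,-0.0003,0],0],[[0.0007,0,0],0],[[0.0007,0,0],0],[[0.0007,0,0],0],[[0.0007,0,0],0],[[0.0007,0,0],0],[[0.0007,0,0],0],[[0.0007,0,0],0],[[0.0004,0,0],0],[[0,0,0],0]]}}

```text
clock: 13.07
eef_pos: [0.6002, -0.0417, 0.2061]
orientation: [1.417, 1.059, -1.416]
wrist_force: [-0.9, -0.2, 6.1]
gripper_width: 0.0108
```

{"api": "arm_command", "payload": {"series": [[[0,-0.001,0],0],[[0,-0.001,0],0],[[0,-0.0015,0],0],[[0,-0.0015,0],0],[[0,-0.0015,0],0],[[0,-0.0015,0],0],[[0,-0.0015,0],0],[[0,-0.0015,0],0],[[0,-0.001,0],0]]}}

```text
clock: 13.82
eef_pos: [0.5904, -0.0389, 0.2071]
orientation: [1.419, 1.055, -1.413]
wrist_force: [6.3, -2.2, 5.7]
gripper_width: 0.0104
```

{"api": "arm_command", "payload": {"series": [[[0.0003,-0.0015,0],0],[[0.0003,-0.0015,0],0],[[0,-0.0015,0],0],[[0,-0.0015,0],0],[[0,-0.0015,0],0],[[0,-0.0015,0],0],[[0,-0.0015,0],0],[[0,-0.0015,0],0]]}}

```text
clock: 14.48
eef_pos: [0.5781, -0.0354, 0.2058]
orientation: [1.418, 1.057, -1.414]
wrist_force: [4.0, -1.8, 3.2]
gripper_width: 0.0107
```

```bash
python3 - <<'E'
from h import *
s=monitor.get_state();print(s["clock"],s["eef_pos"],s["wrist_force"],s["torque"],s["gripper_width"])
im=cams.grab_frame("wrist");cv2.imwrite("pics/w6f.png",im)
cv2.imwrite("pics/w6.png",cv2.resize(im[90:290,140:380],None,fx=3,fy=3,interpolation=cv2.INTER_CUBIC))
E
```

```text
14.4833 [ 0.5781 -0.0354  0.2058] [ 4.0233 -1.7745  3.2143] [-0.537  -1.4382  0.0071] 0.010652168477913308
```

View pics/w6.png

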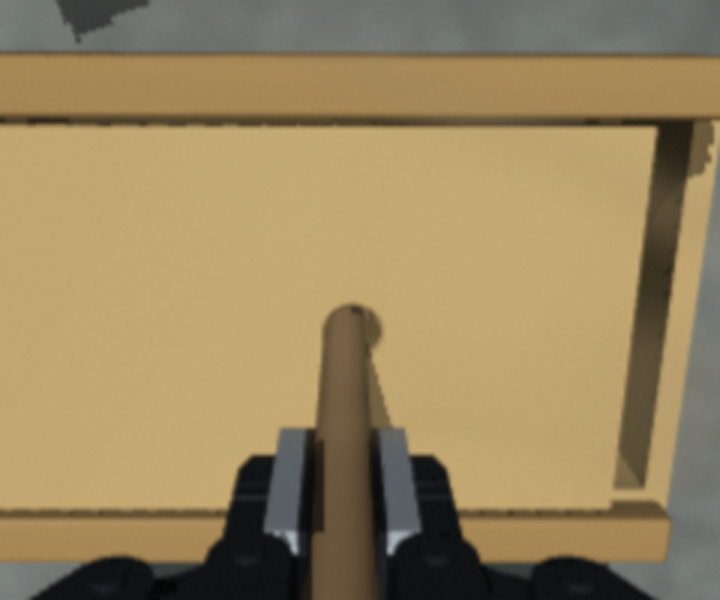

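The lid is sliding: a gap of about 20 mm shows at its right end (crop 615–690). I'll keep drawing it.

{"api": "arm_command", "payload": {"series": [[[0,-0.0017,0],0],[[0,-0.0017,0],0],[[0,-0.0017,0],0],[[0,-0.0017,0],0],[[0,-0.0017,0],0],[[0,-0.0017,0],0],[[0,-0.0017,0],0],[[0,-0.0017,0],0],[[0,-0.0017,0],0],[[0,-0.0017,0],0],[[0,-0.0017,0],0],[[0,-0.0017,0],0],[[0,-0.0017,0],0],[[0,-0.0017,0],0],[[0,-0.0017,0],0],[[0,-0.0017,0],0],[[0,-0.0017,0],0],[[0,-0.0017,0],0],[[0,-0.0012,0],0],[[0,-0.001,0],0]]}}

```text
clock: 16.2
eef_pos: [0.5464, -0.026, 0.2057]
orientation: [1.418, 1.058, -1.415]
wrist_force: [4.9, -1.8, 2.9]
gripper_width: 0.0105
```

{"api": "arm_command", "payload": {"series": [[[0,-0.001,0],0],[[0,-0.001,0],0],[[0,-0.001,0],0],[[0,-0.001,0],0],[[0,-0.0005,0],0],[[0,0,0],0]]}}

```text
clock: 16.7
eef_pos: [0.542, -0.0247, 0.2056]
orientation: [1.418, 1.058, -1.415]
wrist_force: [4.5, -1.8, 4.3]
gripper_width: 0.0103
```

{"api": "arm_command", "payload": {"series": [[[0,-0.0007,0],0],[[0,-0.0007,0],0],[[0,-0.0006,0],0],[[0,0,0],0]]}}

```text
clock: 17.03
eef_pos: [0.5399, -0.0241, 0.2056]
orientation: [1.418, 1.058, -1.415]
wrist_force: [5.3, -1.8, 3.1]
gripper_width: 0.0105
```

{"api": "arm_command", "payload": {"series": [[[0,-0.0006,0],0],[[0,-0.0006,0],0],[[0,-0.0006,0],0],[[0,0,0],0]]}}

```text
clock: 17.37
eef_pos: [0.5385, -0.0237, 0.2056]
orientation: [1.418, 1.058, -1.415]
wrist_force: [6.2, -2.2, 2.5]
gripper_width: 0.0105
```

{"api": "arm_command", "payload": {"series": [[[0,-0.0005,0],0],[[0,-0.0005,0],0],[[0,-0.0005,0],0],[[0,0,0],0]]}}

```text
clock: 17.7
eef_pos: [0.5377, -0.0235, 0.2057]
orientation: [1.418, 1.056, -1.414]
wrist_force: [9.1, -3.3, 1.0]
gripper_width: 0.0106
```

{"api": "arm_command", "payload": {"series": [[[0,-0.0005,0],0],[[0,-0.0005,0],0],[[0,0,0],0],[[0,0,0],0]]}}

```text
clock: 18.03
eef_pos: [0.5371, -0.0234, 0.2058]
orientation: [1.419, 1.055, -1.413]
wrist_force: [10.1, -3.7, -0.2]
gripper_width: 0.0105
```

The force is climbing with almost no motion, so this is the stop. Relieve the side load, then withdraw.

{"api": "arm_command", "payload": {"series": [[[0,0.001,0],0],[[0,0.001,0],0],[[0,0.001,0],0],[[0,0,0],0]]}}

```text
clock: 18.37
eef_pos: [0.5389, -0.0238, 0.2055]
orientation: [1.418, 1.058, -1.415]
wrist_force: [5.6, -2.2, 3.6]
gripper_width: 0.0105
```

{"api": "arm_command", "payload": {"series": [[[0,0.0005,0],0],[[0,0.0005,0],0],[[0,0.0005,0],0],[[0,0,0],0]]}}

```text
clock: 18.7
eef_pos: [0.5394, -0.0239, 0.205]
orientation: [1.416, 1.06, -1.417]
wrist_force: [4.0, -1.7, 1.9]
gripper_width: 0.0104
```

{"api": "arm_command", "payload": {"series": [[[0,0.0005,0],0],[[0,0.0005,0],0],[[0,0.0005,0],0],[[0,0,0],0]]}}

```text
clock: 19.03
eef_pos: [0.5402, -0.024, 0.2046]
orientation: [1.416, 1.062, -1.418]
wrist_force: [0.5, 0.2, 0.9]
gripper_width: 0.0104
```

Unloaded. Now lift out slowly at first and look.

{"api": "arm_command", "payload": {"series": [[[-0.001,0.0005,0],0],[[-0.002,0,0],0],[[-0.002,0,0],0],[[-0.003,0,0],0],[[-0.004,0,0],0],[[-0.005,0,0],0],[[-0.006,0,0],0],[[-0.007,0,0],0],[[-0.008,0,0],0],[[-0.008,0,0],0],[[-0.008,0,0],0],[[-0.005,0,0],0],[[-0.003,0,0],0],[[0,0,0],0],[[0,0,0],0]]}}

```text
clock: 20.28
eef_pos: [0.5412, -0.0244, 0.2671]
orientation: [1.416, 1.06, -1.417]
wrist_force: [-0.5, -0.0, -0.4]
gripper_width: 0.0103
```

```bash
python3 - <<'E'
from h import *
s=monitor.get_state();print(s["clock"],s["eef_pos"],s["wrist_force"],s["torque"],s["gripper_width"])
c=cams.calibration("wrist");im=cams.grab_frame("wrist");cv2.imwrite("pics/w7f.png",im)
np.savez("w7.npz",**{k:np.array(v) for k,v in c.items()})
R=Ro.from_rotvec(s["orientation"]).as_matrix()
print(proj(c,s["eef_pos"]+R@[.1125,0,0]),proj(c,s["eef_pos"]))
t=cams.grab_frame("top")[140:220,150:280]
a=cv2.resize(im[80:290,130:430],None,fx=2.6,fy=2.6,interpolation=cv2.INTER_CUBIC)
cv2.imwrite("pics/w7.png",a); cv2.imwrite("pics/t7.png",t)
E
```

```text
20.2833 [ 0.5412 -0.0244  0.2671] [-0.5077 -0.008  -0.3996] [ 0.0045 -0.0119  0.0434] 0.01026902016730441
[253.8878 195.9107] [253.9832 268.7409]
```

View pics/w7.png

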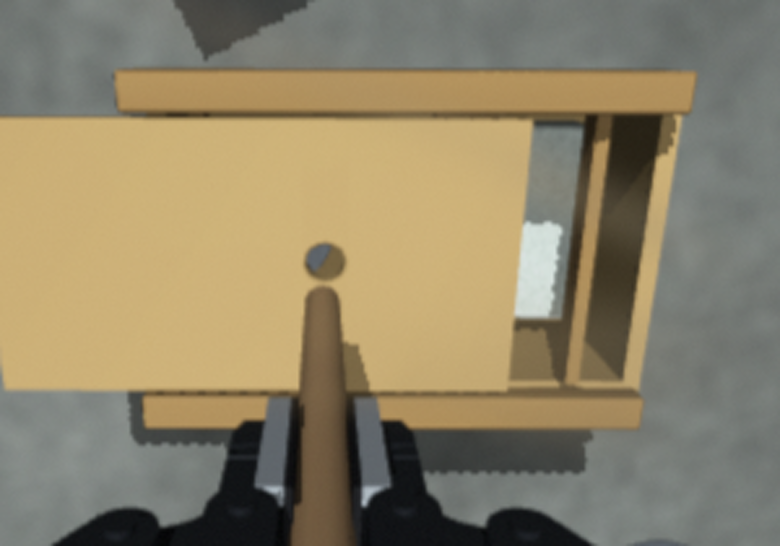

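```bash
python3 - <<'E'
from h import *
a=plane(dict(np.load("w3.npz")),(254.5,179.8),.1057);b=plane(dict(np.load("w7.npz")),(325.5/2.6-.5+130,261.5/2.6-.5+80),.1057)
d=b-a;print(a,b,np.linalg.norm(d),d@np.array([-.9593,.2824,0]))
E
```

```text
[ 0.5999 -0.0407  0.1057] [ 0.5423 -0.0238  0.1057] 0.060042520574401556 0.060042694099802424
```

The lid travelled 60.0 mm, its full stop, and the dowel sits unchanged in the grip. Now back to the rest.

{"api": "arm_command", "payload": {"series": [[[0,-0.0021,-0.0085],0],[[0,-0.0042,-0.0171],0],[[0,-0.0042,-0.0171],0],[[0,-0.0042,-0.0171],0],[[0,-0.0042,-0.0171],0],[[0,-0.0042,-0.0171],0],[[0,-0.0042,-0.0171],0],[[0,-0.0042,-0.0171],0],[[0,-0.0042,-0.0171],0],[[0,-0.0042,-0.0171],0],[[0,-0.0042,-0.0171],0],[[0,-0.0042,-0.0171],0],[[0,-0.0042,-0.0171],0],[[0,-0.0042,-0.0171],0],[[0,-0.0042,-0.0171],0],[[0,-0.0042,-0.0171],0],[[0,-0.0042,-0.0171],0],[[0,-0.0021,-0.0085],0],[[0,0,0],0],[[0,0,0],0]]}}

```text
clock: 22.05
eef_pos: [0.5547, 0.2746, 0.2669]
orientation: [1.415, 1.06, -1.417]
wrist_force: [0.0, 0.0, -0.5]
gripper_width: 0.0102
```

{"api": "arm_command", "payload": {"series": [[[0.005,0,0],0],[[0.01,0,0],0],[[0.012,0,0],0],[[0.012,0,0],0],[[0.012,0,0],0],[[0.012,0,0],0],[[0.012,0,0],0],[[0.009,0,0],0],[[0.006,0,0],0],[[0.003,0,0],0],[[0,0,0],0],[[0,0,0],0]]}}

```text
clock: 23.05
eef_pos: [0.5549, 0.2747, 0.1746]
orientation: [1.417, 1.06, -1.416]
wrist_force: [0.2, 0.2, 0.0]
gripper_width: 0.0112
```

```bash
python3 - <<'E'
from h import *
s=monitor.get_state();print(s["clock"],s["eef_pos"],s["wrist_force"],s["torque"],s["gripper_width"])
R=Ro.from_rotvec(s["orientation"]).as_matrix();print(R.T@(np.array([.5545,.2746,.1205])-s["eef_pos"]))
c=cams.calibration("wrist");im=cams.grab_frame("wrist");cv2.imwrite("pics/w8f.png",im)
np.savez("w8.npz",**{k:np.array(v) for k,v in c.items()})
print(proj(c,s["eef_pos"]+R@[.1125,0,0]))
cv2.imwrite("pics/w8.png",cv2.resize(im[130:240,200:310],None,fx=5,fy=5,interpolation=cv2.INTER_CUBIC))
E
```

```text
23.05 [0.5549 0.2747 0.1746] [0.2126 0.1981 0.0476] [0.0643 0.0478 0.034 ] 0.011181055943444566
[ 0.0541 -0.0004  0.0002]
[253.9035 195.8964]
```

View pics/w8.png

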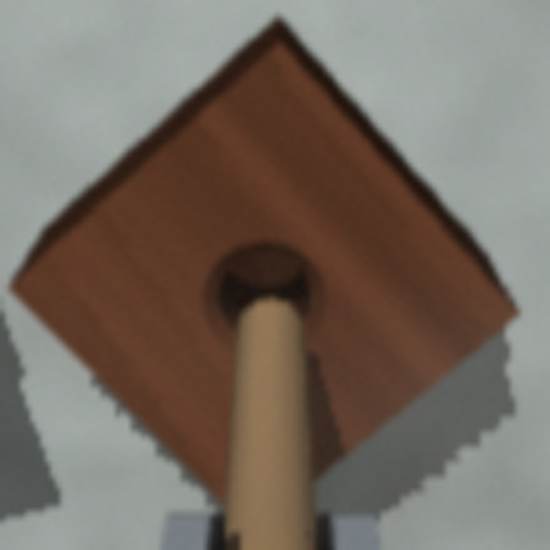

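The foot is just above the bore. Bore centre is about (266,290) and the foot axis extended to the rim is about (270,303), so I'll shift slightly (−0.7 mm, −1.5 mm) and lower.

{"api": "arm_command", "payload": {"series": [[[0.002,-0.0004,-0.0008],0],[[0.003,-0.0003,-0.0007],0],[[0.004,0,0],0],[[0.004,0,0],0],[[0.004,0,0],0],[[0.003,0,0],0],[[0.002,0,0],0],[[0,0,0],0]]}}

```text
clock: 23.77
eef_pos: [0.5542, 0.276, 0.1515]
orientation: [1.416, 1.06, -1.418]
wrist_force: [0.1, -0.2, 0.1]
gripper_width: 0.0106
```

{"api": "arm_command", "payload": {"series": [[[0.002,0,0],0],[[0.003,0,0],0],[[0.003,0,0],0],[[0.003,0,0],0],[[0.003,0,0],0],[[0.003,0,0],0],[[0.003,0,0],0],[[0.003,0,0],0],[[0.002,0,0],0],[[0.0015,0,0],0],[[0.001,0,0],0],[[0.001,0,0],0],[[0,0,0],0]]}}

```text
clock: 24.85
eef_pos: [0.5544, 0.2762, 0.1235]
orientation: [1.416, 1.06, -1.417]
wrist_force: [0.4, -0.2, -0.6]
gripper_width: 0.0108
```

{"api": "arm_command", "payload": {"series": [[[0.0007,0,0],0],[[0.0007,0,0],0],[[0.0007,0,0],0],[[0.0005,0,0],0],[[0,0,0],0]]}}

```text
clock: 25.27
eef_pos: [0.5544, 0.2762, 0.121]
orientation: [1.416, 1.06, -1.417]
wrist_force: [-0.6, -0.2, -0.1]
gripper_width: 0.0104
```

{"api": "arm_command", "payload": {"series": [[[0.0005,0,0],0],[[0.0004,0,0],0],[[0,0,0],0]]}}

```text
clock: 25.52
eef_pos: [0.5546, 0.2763, 0.1205]
orientation: [1.417, 1.06, -1.416]
wrist_force: [-0.2, 0.5, 2.6]
gripper_width: 0.0104
```

Touching the floor (2.6 N). Release.

{"api": "arm_command", "payload": {"series": [[[0,0,0],0],[[0,0,0],0],[[0,0,0],0],[[0,0,0],0],[[0,0,0],0],[[0,0,0],0],[[0,0,0],0],[[0,0,0],0],[[0,0,0],0],[[0,0,0],0],[[0,0,0],0],[[0,0,0],0]], "gripper": 0}}

```text
clock: 26.52
eef_pos: [0.5544, 0.2762, 0.1202]
orientation: [1.417, 1.06, -1.417]
wrist_force: [-0.2, -0.5, 0.0]
gripper_width: 0.0855
```

{"api": "arm_command", "payload": {"series": [[[-0.003,0,0],0],[[-0.006,0,0],0],[[-0.01,0,0],0],[[-0.014,0,0],0],[[-0.014,0,0],0],[[-0.014,0,0],0],[[-0.014,0,0],0],[[-0.014,0,0],0],[[-0.014,0,0],0],[[-0.014,0,0],0],[[-0.014,0,0],0],[[-0.009,0,0],0],[[-0.004,0,0],0],[[0,0,0],0],[[0,0,0],0]]}}

```text
clock: 27.77
eef_pos: [0.5543, 0.2762, 0.2639]
orientation: [1.416, 1.06, -1.417]
wrist_force: [1.0, 0.0, -0.3]
gripper_width: 0.0855
```

```bash
python3 - <<'E'
from h import *
s=monitor.get_state();print(s["clock"],s["eef_pos"],s["wrist_force"],s["gripper_width"])
a=cams.grab_frame("wrist");b=cams.grab_frame("side")[60:260,120:360]
b=cv2.resize(b,None,fx=2,fy=2)[:384,:]
a=a[:, 80:400]
cv2.imwrite("pics/fin.png",np.hstack([a,b[:384,:480]]))
E
```

```text
27.7667 [0.5543 0.2762 0.2639] [ 1.0243  0.0228 -0.2828] 0.08549976485601497
```

```bash
python3 - <<'E'
from h import *
s=cams.grab_frame("side");s0=cv2.imread("pics/side0.png")
d=cv2.absdiff(s,s0).max(2)[118:168,205:245]
print("side rest crop: diff>40 px",(d>40).sum(),"median",np.median(d))
x=s[126:150,212:230].astype(int);x0=s0[126:150,212:230].astype(int)
f=lambda v:[tuple(np.round(np.mean(np.nonzero(v[r:r+4,:,2]-v[r:r+4,:,0]>35),1),1)) for r in(0,6,12,18)]
print(f(x),f(x0))
w=cams.grab_frame("wrist");c=cams.calibration("wrist")
m=((w[...,2].astype(int)-w[...,0]>60)&(w[...,2]>165)).astype(np.uint8)
m[:140]=0;m[240:]=0;m[:,:215]=0;m[:,300:]=0
n,l,st,ce=cv2.connectedComponentsWithStats(m);print(st[1:],ce[1:])
for X in [(.5544,.2762,.158)]:print(proj(c,np.array(X)))
for n,z in(("mug",(slice(115,150),slice(240,270))),("gourd/stand",(slice(240,370),slice(245,360)))):
    print(n,(cv2.absdiff(s,s0).max(2)[z]>40).sum())
E
```

```text
side rest crop: diff>40 px 2 median 4.0
[(np.float64(1.5), np.float64(7.5)), (np.float64(1.5), np.float64(8.0)), (np.float64(1.5), np.float64(8.5)), (np.float64(1.7), np.float64(9.1))] [(np.float64(1.2), np.float64(7.6)), (np.float64(1.5), np.float64(8.0)), (np.float64(1.6), np.float64(8.4)), (np.float64(1.6), np.float64(9.1))]
[[248 191  13  13 137]
 [247 226  38  14 220]] [[253.9781 197.2774]
 [268.3273 235.2955]]
[254.3035 198.2816]
mug 0
gourd/stand 1687
```

```bash
python3 - <<'E'
from h import *
for n in("side","top"):
    a=cams.grab_frame(n);b=cv2.imread(f"pics/{n}0.png")
    reg=(slice(240,370),slice(245,360)) if n=="side" else (slice(170,260),slice(332,430))
    A,B=a[reg],b[reg];m=cv2.absdiff(A,B).max(2)>40
    ys,xs=np.nonzero(m);print(n,m.sum(),len(xs) and (xs.min(),xs.max(),ys.min(),ys.max()))
    if m.sum():
        print("means new/old",A[m].mean(0),B[m].mean(0))
    e=[cv2.morphologyEx(v,cv2.MORPH_GRADIENT,np.ones((3,3))).max(2) for v in(A,B)]
    print("edge corr",np.corrcoef(e[0].ravel(),e[1].ravel())[0,1])
E
```

```text
side 1684 (np.int64(0), np.int64(51), np.int64(0), np.int64(70))
means new/old [81.4887 84.6502 82.5974] [141.3171 146.5327 142.9192]
edge corr 0.9709284682328094
top 161 (np.int64(0), np.int64(20), np.int64(55), np.int64(89))
means new/old [63.6211 66.1242 66.7826] [105.0497 107.8075 107.0994]
edge corr 0.9680251437749483
```

The difference is a uniform darkening of grey surface, which is the arm's shadow. The stand's edges are unchanged (correlation 0.97). Handing in.

```bash
python3 -c "
from cell import ticket
print(ticket.close_job())"
```

```text
the job is handed in; nothing more can be done
None
```

The job is done and handed in at about 28 s on the robot's clock. I took the dowel from the dark rest and pushed the bolt down about 7 mm through the hole, with at most about 6 N. With the bolt held down, I drew the lid to its stop and stood the dowel back in its bore.

- **Lid:** the wrist camera measured the hole's travel at 60.0 mm. The side force rose to about 11 N at the stop with almost no more motion.
- **Dowel:** in the side view, the area around the rest matches the starting picture (2 pixels differ). The dowel's top is within about 1 pixel of where it should be, and the gripper is open and clear above it.
- **Other things:** the mug is unchanged. The area around the stand differed from the start: the changed pixels are a darkening of grey surface, which I took to be the arm's shadow, and the edges still match (correlation about 0.97). I did not check the thermos, the spoon or the orange and pink blocks separately.
- **Check that failed:** I could not view the last picture because the 12-picture limit was reached, so the final checks are from numbers only.

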